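# Lower a weld coupon into the mounting press

## Task

Stand the T-shaped weld coupon upright on its cut end in the middle of the press's raised ram, and let go of it. Then crack the release valve open (anticlockwise) just a fraction of a turn, only as far as it takes for the ram to sink slowly, no faster than about 15 mm a second, and let it carry the coupon all the way down inside the mould. When the ram is fully down, screw the valve shut again until it is snug on its seat, without forcing it, and leave everything else on the bench where it is.

Things in the scene. Friction and masses are not known exactly. Their poses are not given: they have to be found in the camera images.
- coupon: short length of welded steel T-section standing on end on a 14 mm high specimen board beside a round and an L-shaped offcut; about 55 g, 26 mm tall. Origin at the middle of its underside, z up. From above: flange 22 mm along y, x from -10 to -3 mm; web 8 mm thick, x from -3 to +10 mm. Pinch it across the flange's ends (22 mm, along y) or across the web (8 mm)
- press: the mounting press: oil-tank base 200 (x) by 360 (y) by 60 mm, origin under its middle, x away from the robot. Four columns at y = +90 mm carry the mould, an upright steel cylinder 86 mm across with a 50 mm bore open at the top; the ram fills the bore from below, on a crosshead seen between the columns. The release valve with its T-handle stands at x = -30, y = -105 mm; behind it a folded pump lever
- ram_top (a point): centre of the ram's flat top face (48 mm across) inside the mould; z up, axes as the press. At the start 3 to 7 mm below the mould's rim
- mould_rim (a point): centre of the mould's open upper rim, 210 mm above the bench; fixed to the press, axes as the press
- valve_grip (a point): middle of the T-handle's cross bar, on the valve's upright axis, 135 mm above the bench; turns with the handle. The bar is flat-sided steel, 76 mm long (along this point's y), 10 mm thick (its x), 14 mm high, on a stem 12 mm thick; 28 mm below the bar sits the packing nut (28 mm across). Pinch it across its 10 mm from above
- valve (a joint): turn of the release valve, rad: 0 where its needle meets the seat, growing anticlockwise from above, to 1.5; starts 0 to 0.03. The thread drags with 0.25 N m. Somewhere from 0.15 to 0.9, new each time, the ram breaks loose; each 0.01 more adds 1 to 1.5 mm/s, turning back slows it. Below 0 the seat pushes back harder and harder: 0.3 to 0.7 N m at the handle (about -0.02 to -0.05) is snug, -0.08 (1 N m) overtight
- ram (a joint): how far the ram has sunk, m: 0 fully up (3 mm below the rim), 0.045 fully down on its stop; starts 0 to 0.004. It sinks by its own weight at a speed set by the valve, with a start of 2 or 3 mm as it breaks loose; with the valve shut it only seeps, under 0.2 mm/s
- slug: bystander: length of round steel bar, 22 mm across, 26 mm tall, standing on the specimen board; origin under its centre
- angle: bystander: L-shaped section of steel angle, legs 24 mm long and 7 mm thick, 26 mm tall, standing on the specimen board; origin under the middle of its outline
- puck1: bystander: finished specimen mount, disc 40 mm across and 20 mm high, on the bench; origin under its centre
- puck2: bystander: a second finished mount, like puck1
- closure: bystander: the press's closure plug, 80 mm across, 87 mm high with its T-bar, standing on the bench; origin under its centre
- wash_bottle: bystander: plastic bottle, 60 mm across, 150 mm high; origin under its centre
- spanner: bystander: spanner, 180 mm long, lying on the bench; origin at the middle of its underside
- mould_cup: bystander: small clear plastic cup, 44 mm across, 30 mm high; origin under its centre

How it is judged (in metres and radians):
On the way, in this order (a step that is already met when the one before it is completed fails the run):
1. the coupon stands upright on the middle of the raised ram, let go of, with the valve still shut (horizontal distance between coupon and ram_top below 0.009 m and z of coupon in the frame of ram_top between -0.003 and 0.004 m and angle between coupon's own z axis and vertical below 0.1 rad and value of joint ram below 0.012 m and value of joint valve below 0.1 rad and contact force between the fingers and coupon below 0.1 N), for 0.2 s.
2. the ram has sunk fully with the coupon standing on it (horizontal distance between coupon and ram_top below 0.009 m and z of coupon in the frame of ram_top between -0.003 and 0.004 m and angle between coupon's own z axis and vertical below 0.1 rad and value of joint ram above 0.043 m), for 0.2 s.
At the end, for the whole second after the job is handed in: The ram is fully down (at least 43 of its 45 mm), the coupon stands upright on it (within 0.1 rad), at rest, its origin within 9 mm of the ram's centre, and the release valve is shut snugly, pressed into its seat (below 0 rad) but by less than 0.08 rad (all of step 2 and value of joint valve between -0.08 and 0 rad and linear speed of coupon below 0.01 m/s); the robot touches nothing.
It fails at once if with the valve open the ram sinks faster than 20 mm/s (velocity of joint ram above 0.02 m/s and value of joint valve above 0.1 rad).
It fails at once if the valve is overtightened: forced more than 0.08 rad into its seat (about 1 N m) (value of joint valve below -0.08 rad).
It fails at once if a bystander is moved more than 20 mm (distance of any of slug, angle, puck1, puck2, closure, wash_bottle, spanner, mould_cup from where it was at the start of the episode above 0.02 m).
It also fails if it takes over 72 s, if anything falls off the work surface, if the arm or the gripper's body presses on something with over 40 N, if the wrist force passes 120 N, or if a joint passes its speed limit or range.

## Robot

A 6-joint arm with a two-finger parallel gripper is mounted at the origin on the work surface. World frame = base frame: x ahead of the robot, y to its left, z up, the work surface at z = 0. Lengths are in mm, angles in rad, forces in N, time in s.
With the tool pointing down it reaches from about 300 to 950 mm from the base axis. Payload 3.1 kg.
Tool frame: the origin (TCP) lies at the very end of the fingers, on their centre line; the grasp point (between the pads) lies 19 mm behind it (arm.tcp_to_grasp is the distance from the TCP to the grasp point, in mm); z points along the fingers, y is the line along which they close (so a half turn about z gives the same grasp; the last joint's range is limited). The gripper opens to 85 mm and grips with 20 to 120 N. Pads are 22 mm wide; open, the fingers measure 114 mm over their backs; the gripper's body (76 mm by 85 mm) begins 54 mm behind the grasp point. The pads swing forward as they close: fully open they stand 13 mm farther back than shut.
Start: joints at [-1.203, 0.308, 1.634, -0, 1.2, -0.07], TCP at [264.943, -566.072, 231.272] pointing down, gripper open.
Joint ranges: [-3.06, 3.06], [-0.79, 1.96], [0.05, 2.63], [-1.19, 4.34], [0.05, 2.64], [-2.94, 2.94]. Speed limits (rad/s): [2.79, 2.79, 3.14, 3.14, 3.14, 3.14].

## Interface

Orientations are given as a unit quaternion [w, x, y, z].
In Python, from cell import arm gives the robot as it stands. The module is installed in compiled form; this text tells all that it offers.
- The arm moves only by the shell command python3 -m handwheel 'ROWS' [OPENING] [FORCE]. ROWS is JSON, a list of rows, each a list of 6 numbers: the shift along the tool's x, y, z scaled (see below), then the turn, a rotation vector about the tool's x, y, z scaled (see below). In form: [[dx, dy, dz, ax, ay, az], ...]. A call has 1 to 5 rows; each row is the pose to reach, as a shift and turn from the pose commanded when the call began, along the tool's axes at that moment; what a row does not reach only later rows make up. The controller multiplies each number of a shift by 1 m and each number of a turn by pi/4 rad. A row lasts 1/8 s, in which the tool goes at most 62.5 mm and 10.7 degrees, less where a joint would pass 70% of its speed; a pose out of reach is approached as far as the arm can. A call with a number of a shift or a turn outside -1 to 1 is refused whole. A call with a gripper value outside its range is refused whole. OPENING is the opening, from 0 (shut) to 1 (fully open), set as the call begins (- or left out, the last holds). The fingers move at their own pace and stop on an object; FORCE is the grip in N (left out, the last holds). Time passes only in rows, so rows that repeat a pose let the fingers close. It gives the time, the measured TCP pose, the force, the opening and the grip force at its end, in the units of the state.
- arm.read_state(): the state, without advancing time (a new reading comes with each control period).
- arm.snapshot(name): name is "scene" or "top" or "wrist"; returns the picture (480x640x3 uint8, red, green, blue); there is no depth.
- arm.get_calibration(name): a dict with "fx", "fy", "cx", "cy" (pixels), "rvec" (rotation vector, rad) and "tvec" (3), from world to camera coordinates, as OpenCV has them. Camera axes: x right, y down, z forward; pixel columns grow to the right and rows downward; lengths in mm; the calibration is good to about 2 mm. A picture is of the moment at which its call begins: read the wrist's pose just before it. get_calibration takes no time and is no camera call; for the wrist camera it gives the pose at the moment of the call.
- arm.sign_off(): hands the job in; it is judged then, once.
The state is a dict: "time": time; "joint_positions": joint angles; "dq": joint speeds; "effort": joint torques, N m; "position": TCP position; "eef_rot": TCP orientation; "ft_force": force on the tool from outside, world axes, zero at the start; "ft_torque": the same for the moment, N m; "opening": finger opening in mm; "grasp_force": force on a finger pad.
Only numpy, scipy, OpenCV 4.12 (cv2) and the standard library are available. Lean on these libraries where they do the work, as an engineer would, in place of code of your own. Each camera call takes 0.05 s, during which the arm holds its last target. There are 200 camera calls.

## Working session

There is one attempt and no reset: what is moved stays moved. The work goes in short steps, Python scripts to look and compute and a shell command to move; the robot and the scene stay as the last step left them, time stands still between calls to the robot, and variables do not carry over. Pictures are saved under pics/ and viewed, at most 10 in all, crops included, and the job is handed in when it is done.

```bash
mkdir -p pics; cat > h.py <<'E'
from cell import arm
import numpy as np, cv2
from scipy.spatial.transform import Rotation as R
def snap(n,f):
    c=arm.get_calibration(n); im=arm.snapshot(n); cv2.imwrite('pics/'+f,im[:,:,::-1]); return im,c
def pix2w(c,u,v,z):
    Rm=R.from_rotvec(np.ravel(c['rvec'])).as_matrix(); t=np.ravel(c['tvec'])
    d=Rm.T@np.array([(u-c['cx'])/c['fx'],(v-c['cy'])/c['fy'],1]); o=-Rm.T@t
    return o+d*(z-o[2])/d[2]
def w2pix(c,p):
    q=R.from_rotvec(np.ravel(c['rvec'])).apply(p)+np.ravel(c['tvec'])
    return np.array([c['fx']*q[0]/q[2]+c['cx'],c['fy']*q[1]/q[2]+c['cy']])
def Rt():
    w,x,y,z=arm.read_state()['eef_rot']; return R.from_quat([x,y,z,w])
def totool(d): return Rt().inv().apply(d)
E
python3 - <<'E'
from h import *
for n in('top','scene'):
    im,c=snap(n,n+'0.png'); print(n,c)
print(arm.read_state())
E
```

```text
top {'fx': 615.9819111563068, 'fy': 615.9819111563068, 'cx': 333.8964054520761, 'cy': 234.47928633600628, 'rvec': array([ 2.19811308, -2.17141287,  0.11058839]), 'tvec': array([  30.76277393,  541.34226907, 1582.67117706])}
scene {'fx': 491.1902875079051, 'fy': 491.1902875079051, 'cx': 313.75629813914213, 'cy': 234.6106045929762, 'rvec': array([ 2.00275728,  0.87234856, -0.46703823]), 'tvec': array([-379.94129146,  -70.61267516, 1512.18080492])}
{'time': 0.1, 'joint_positions': array([-1.20270848e+00,  3.08939735e-01,  1.63506503e+00, -2.63929354e-07,
        1.19969090e+00, -6.96530704e-02]), 'dq': array([-0.00141504, -0.0015147 , -0.00368086,  0.0014492 , -0.00040333,
        0.00076337]), 'effort': array([-9.74590730e-04, -4.16407549e+01, -2.77644360e+01, -1.11707127e-04,
        4.00003890e-03,  2.19295737e-05]), 'position': array([ 264.66646004, -565.3705134 ,  230.14558305]), 'eef_rot': array([-1.03980085e-03,  9.76142776e-01,  2.17127093e-01, -1.56442590e-04]), 'ft_force': array([-0.18009446,  0.36573579,  1.07142497]), 'ft_torque': array([ 0.03631426,  0.01673187, -0.03389712]), 'grasp_force': 0.0, 'opening': 85.60614131561725}
```

View pics/top0.png

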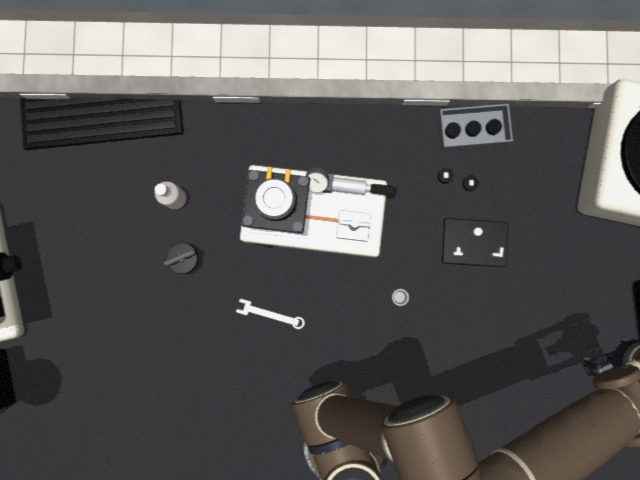

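View pics/scene0.png

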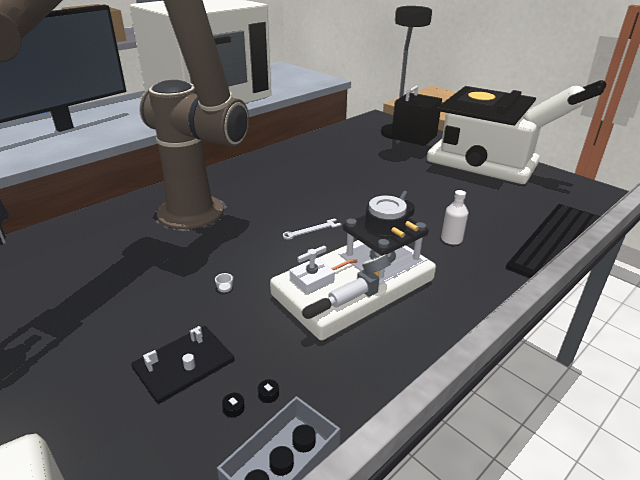

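The top view shows the press centred at about (313,211), the mould at (273,199), the T-handle near (354,226) and the board at (475,242). The T coupon is at (458,252), the slug at (478,231) and the angle at (498,253).

```bash
python3 - <<'E'
from h import *
c=arm.get_calibration('top'); im=cv2.imread('pics/top0.png')
a=cv2.resize(im[215:270,440:512],(792,605)[:2],interpolation=cv2.INTER_CUBIC)[:290*2]
a=cv2.resize(im[240:265,445:510],(780,300),interpolation=cv2.INTER_CUBIC)
b=cv2.resize(im[160:260,235:400],(480,291),interpolation=cv2.INTER_CUBIC)
v=np.zeros((595,780,3),np.uint8); v[:300]=a; v[302:593,:480]=b
cv2.imwrite('pics/crop1.png',v)
for n,u,vv,z in(('coupon',458.5,252,40),('slug',478,231,40),('angle',498,253,40),('mould',274,199,210),('valve',354,226,135),('pressc',241,241,60),('pc2',378,256,60),('pc3',386,182,60),('pc4',249,166,60)):
    print(n,pix2w(c,u,vv,z).round(1))
E
```

```text
coupon [ 498.2 -284.5   40. ]
slug [ 553.3 -335.5   40. ]
angle [ 496.9 -386.9   40. ]
mould [605.3 179.5 210. ]
valve [552.6  -9.5 135. ]
pressc [518.1 273.5  60. ]
pc2 [484.3 -74.8  60. ]
pc3 [674.7 -94.4  60. ]
pc4 [711.2 257.7  60. ]
```

View pics/crop1.png

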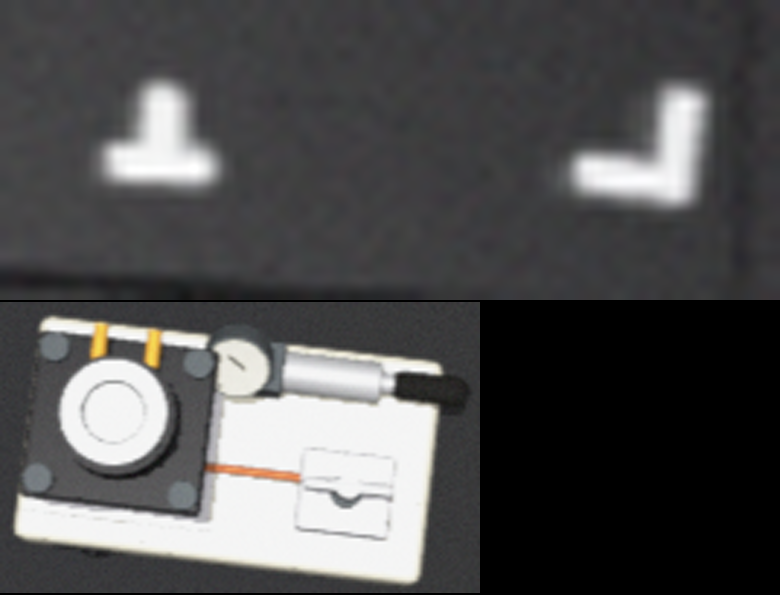

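The crop shows the coupon's web pointing up in the image (world +x), with its outline centred near (458.4,251). The mould and handle positions agree with the press corners, which give a press yaw of about -5.6°. I'll go above the coupon.

```bash
python3 -m handwheel '[[0.332,-0.155,0.03,0,0,0.555],[0.332,-0.155,0.03,0,0,0.555],[0.332,-0.155,0.03,0,0,0.555],[0.332,-0.155,0.03,0,0,0.555],[0.332,-0.155,0.03,0,0,0.555]]' 0.7
python3 -m handwheel '[[0.047,0,0,0,0,0],[0.047,0,0,0,0,0],[0.047,0,0,0,0,0]]'
python3 - <<'E'
from h import *
s=arm.read_state(); print(s['position'],Rt().as_matrix().round(3),s['opening'])
im,c=snap('wrist','w1.png'); print(c, w2pix(c,[499,-284,40]))
E
```

```text
time: 0.72
position: [463.4, -327.8, 205.5]
eef_rot: [-0.0, 1.0, 0.001, -0.0]
ft_force: [0.7, -0.3, -0.4]
opening: 60.2
grasp_force: 0.0
time: 1.1
position: [508.9, -329.2, 205.3]
eef_rot: [-0.0, 1.0, 0.001, -0.001]
ft_force: [-0.9, -0.6, -0.3]
opening: 60.0
grasp_force: 0.0
[ 508.89669897 -329.2086638   205.30277343] [[ 1.     0.002 -0.002]
 [ 0.002 -1.     0.001]
 [-0.002 -0.001 -1.   ]] 59.99375259166871
{'fx': 365.6251101235623, 'fy': 365.6251101235623, 'cx': 312.94084264294787, 'cy': 244.52459280635003, 'rvec': array([-2.07820888,  2.07446643,  0.28244254]), 'tvec': array([-330.65737251,  461.69305497,  489.15901349])} [260.24744591 235.40092302]
```

View pics/w1.png

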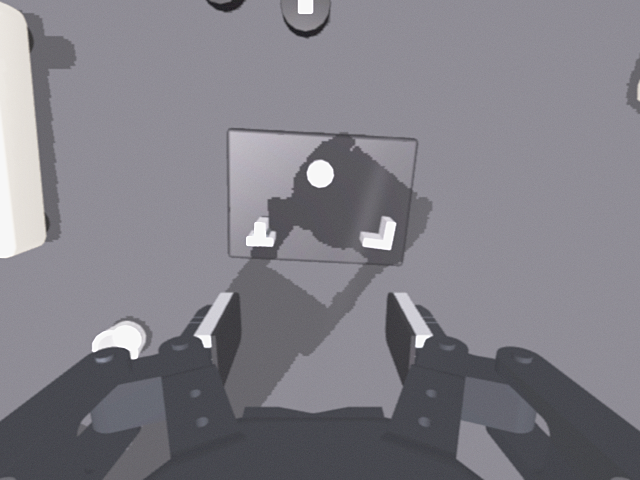

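The wrist view shows the coupon at about (261,230) with its flange facing the robot. I'll measure its corners from this same image.

```bash
python3 - <<'E'
from h import *
im=cv2.imread('pics/w1.png'); c=arm.get_calibration('wrist')
cv2.imwrite('pics/c2.png',cv2.resize(im[205:260,235:295],(600,550),interpolation=cv2.INTER_CUBIC))
# expected outline at z=40
for p in([490,-273],[490,-295],[497,-295],[510,-280],[510,-288]): print(p,w2pix(c,[*p,40]).round(1))
E
```

```text
[490, -273] [247.7 245. ]
[490, -295] [272.9 245. ]
[497, -295] [272.6 237.2]
[510, -280] [254.8 222.6]
[510, -288] [264.1 222.6]
```

View pics/c2.png

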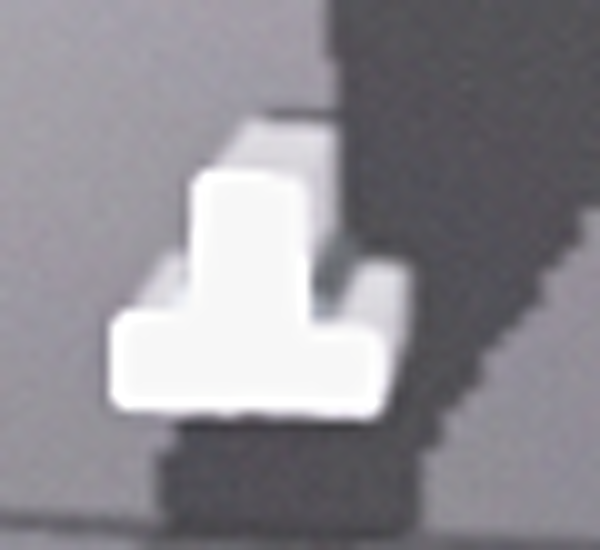

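Corners fit the model to about 1 mm: the coupon origin is near (499.7,-283.5), yaw about 0. Now I'll descend and grip the flange.

```bash
python3 -m handwheel '[[-0.016,-0.0457,0.06,0,0,0],[-0.016,-0.0457,0.11,0,0,0],[-0.016,-0.0457,0.15,0,0,0],[-0.016,-0.0457,0.173,0,0,0],[-0.016,-0.0457,0.183,0,0,0]]'
python3 -m handwheel '[[0,0,0,0,0,0],[0,0,0,0,0,0],[0,0,0,0,0,0],[0,0,0,0,0,0],[0,0,0,0,0,0]]' 0.1 40
python3 -m handwheel '[[0,0,0,0,0,0],[0,0,0,0,0,0],[0,0,0,0,0,0]]' 0.1 40
```

```text
time: 1.78
position: [491.3, -283.7, 21.5]
eef_rot: [-0.001, 1.0, 0.0, -0.001]
ft_force: [-1.0, 0.3, 0.1]
opening: 59.7
grasp_force: 0.0
time: 2.4
position: [494.7, -284.8, 24.6]
eef_rot: [0.001, 1.0, 0.001, 0.001]
ft_force: [-1.4, -1.0, 6.0]
opening: 20.6
grasp_force: 39.7
time: 2.78
position: [494.7, -284.8, 24.6]
eef_rot: [0.001, 1.0, 0.001, 0.001]
ft_force: [-1.2, -1.5, 6.5]
opening: 20.7
grasp_force: 39.7
```

```bash
python3 -m handwheel '[[0,0,-0.03,0,0,0],[0,0,-0.06,0,0,0],[0,0,-0.12,0,0,0],[0,0,-0.19,0,0,0],[0,0,-0.236,0,0,0]]'
python3 -m handwheel '[[0,0,0,0,0,0],[0,0,0,0,0,0]]'
python3 - <<'E'
from h import *
s=arm.read_state(); print(s['position'],s['ft_force'])
im,c=snap('wrist','w2.png');
cv2.imwrite('pics/c3.png',cv2.resize(im[220:420,190:450],(780,600)))
E
```

```text
time: 3.4
position: [493.7, -283.6, 261.5]
eef_rot: [0.0, 1.0, 0.001, 0.001]
ft_force: [0.1, -0.8, -1.1]
opening: 20.9
grasp_force: 39.3
time: 3.65
position: [493.1, -283.3, 258.5]
eef_rot: [-0.0, 1.0, 0.001, -0.0]
ft_force: [-0.0, 0.4, -1.3]
opening: 20.2
grasp_force: 39.3
[ 493.06124314 -283.29872103  258.47120116] [-0.04651403  0.40322604 -1.25989235]
```

View pics/c3.png

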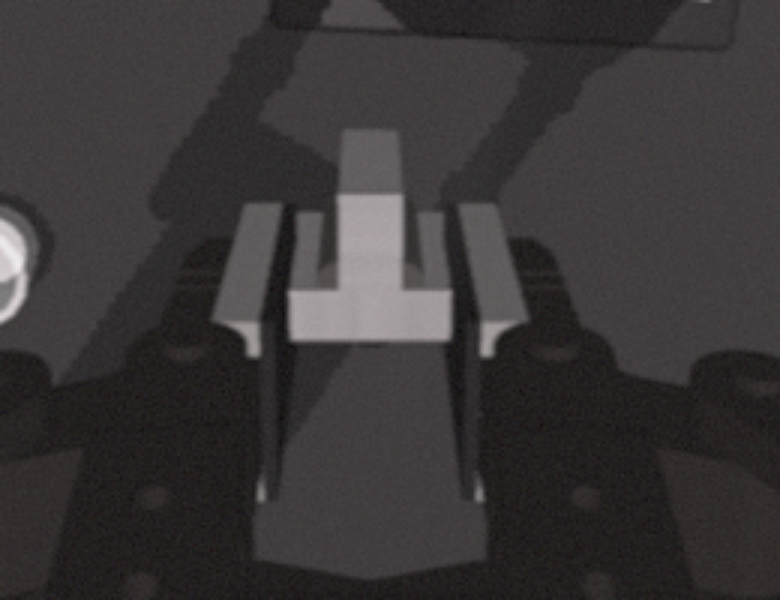

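The coupon is held upright between the pads with its web ahead. I'll carry it toward the mould.

```bash
python3 -m handwheel '[[0.067,-0.464,-0.005,0,0,0],[0.067,-0.464,-0.005,0,0,0],[0.067,-0.464,-0.005,0,0,0],[0.067,-0.464,-0.005,0,0,0],[0.067,-0.464,-0.005,0,0,0]]'
python3 -m handwheel '[[0.0,-0.155,0,0,0,0],[0.0,-0.155,0,0,0,0],[0.0,-0.155,0,0,0,0],[0.0,-0.155,0,0,0,0],[0.0,-0.155,0,0,0,0]]'
python3 - <<'E'
from h import *
s=arm.read_state(); print(s['position'],Rt().as_matrix().round(3),s['opening'])
im,c=snap('wrist','w3.png'); print(w2pix(c,[605.5,180,210]))
print([w2pix(c,[605.5+dx,180+dy,210]).round() for dx,dy in((43,0),(-43,0),(0,43),(0,-43))])
E
```

```text
time: 4.32
position: [536.1, 27.5, 259.7]
eef_rot: [-0.0, 1.0, 0.001, -0.002]
ft_force: [0.9, -0.8, -1.0]
opening: 20.5
grasp_force: 39.4
time: 4.95
position: [536.3, 179.7, 260.4]
eef_rot: [0.001, 1.0, 0.001, -0.002]
ft_force: [0.2, -0.5, -0.7]
opening: 20.4
grasp_force: 39.4
[536.33080202 179.67419158 260.42915222] [[ 1.     0.002 -0.003]
 [ 0.002 -1.    -0.002]
 [-0.003  0.002 -1.   ]] 20.428681800116898
[311.29915362 139.29848565]
[array([311.,  45.]), array([311., 222.]), array([226., 139.]), array([396., 139.])]
```

View pics/w3.png

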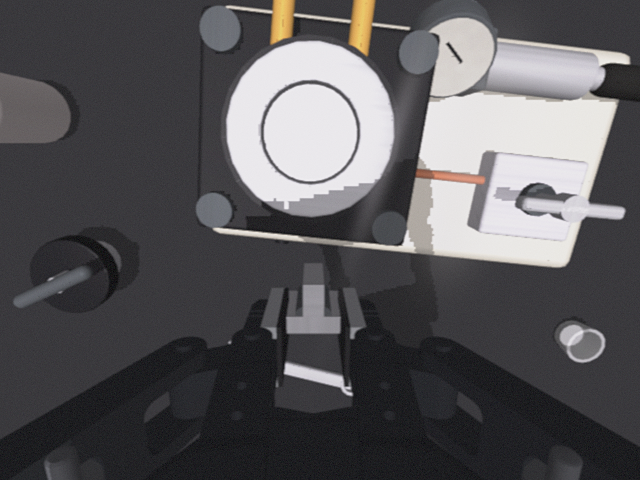

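The rim's outer edge spans columns 224–395 and rows 41–216, so its centre is near (607.5,180.5). I'll move over it and start lowering.

```bash
python3 -m handwheel '[[0.04,-0.001,0,0,0,0],[0.065,-0.001,0.005,0,0,0],[0.065,-0.001,0.02,0,0,0],[0.065,-0.001,0.034,0,0,0],[0.065,-0.001,0.038,0,0,0]]'
python3 -m handwheel '[[0,0,0,0,0,0],[0,0,0,0,0,0],[0,0,0.002,0,0,0],[0,0,0.004,0,0,0],[0,0,0.004,0,0,0]]'
python3 - <<'E'
from h import *
for i in range(3):
  s=arm.read_state(); print(s['position'],s['ft_force']); im,c=snap('wrist','w4.png')
R1=cv2.resize(im[100:400,150:470],(640,600)); cv2.imwrite('pics/c4.png',R1)
E
```

```text
time: 5.62
position: [600.1, 180.8, 221.9]
eef_rot: [0.001, 1.0, 0.001, -0.002]
ft_force: [-0.0, 0.4, -0.4]
opening: 20.7
grasp_force: 39.4
time: 6.25
position: [602.2, 181.7, 220.2]
eef_rot: [0.0, 1.0, 0.001, -0.0]
ft_force: [0.8, 0.7, -0.5]
opening: 20.4
grasp_force: 39.4
[602.16940921 181.67145083 220.17094988] [ 0.75578849  0.71017476 -0.51587855]
[602.24766923 181.64427681 220.25192318] [-0.54054981 -0.34543937 -0.44977346]
[602.31731715 181.65433553 220.30559182] [-0.48144377  0.1901819  -1.04887903]
```

View pics/c4.png

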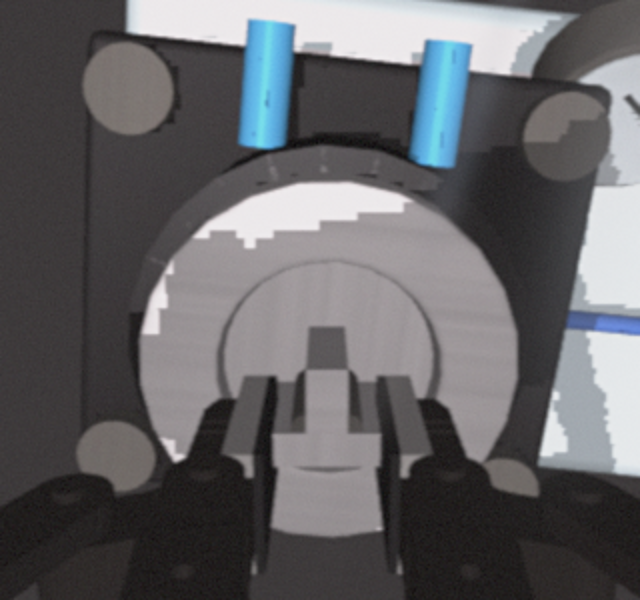

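Web foot sits at crop (328,328) and the bore centre is about (329,362), so the coupon is within about 2 mm of centre. I'll nudge it +1.5 mm and lower it to contact.

```bash
python3 -m handwheel '[[0.0015,0,0.001,0,0,0],[0.0015,0,0.002,0,0,0],[0.0015,0,0.003,0,0,0],[0.0015,0,0.003,0,0,0]]'
for i in 1 2; do echo; done
python3 -m handwheel '[[0,0,0.001,0,0,0],[0,0,0.001,0,0,0]]'
```

```text
time: 6.9
position: [603.7, 181.6, 217.2]
eef_rot: [0.0, 1.0, 0.001, -0.0]
ft_force: [0.7, -0.3, -0.3]
opening: 20.4
grasp_force: 39.4


time: 7.15
position: [603.8, 181.6, 216.3]
eef_rot: [0.0, 1.0, 0.001, -0.0]
ft_force: [-0.2, -0.3, -0.8]
opening: 20.3
grasp_force: 39.4
```

```bash
python3 -m handwheel '[[0,0,0.001,0,0,0],[0,0,0.001,0,0,0]]';python3 -m handwheel '[[0,0,0.001,0,0,0],[0,0,0.001,0,0,0]]'
```

```text
time: 7.4
position: [603.8, 181.6, 215.3]
eef_rot: [0.0, 1.0, 0.001, -0.0]
ft_force: [1.1, -1.4, 0.1]
opening: 20.9
grasp_force: 39.4
time: 7.65
position: [603.9, 181.7, 214.4]
eef_rot: [-0.0, 1.0, 0.001, 0.0]
ft_force: [-0.3, -1.1, 0.8]
opening: 20.6
grasp_force: 39.4
```

```bash
python3 -m handwheel '[[0,0,0.001,0,0,0],[0,0,0.001,0,0,0]]'
```

```text
time: 7.9
position: [603.9, 181.7, 214.1]
eef_rot: [-0.0, 1.0, 0.001, 0.0]
ft_force: [-1.7, 0.0, 3.7]
opening: 20.3
grasp_force: 39.8
```

```bash
python3 -m handwheel '[[0,0,0.001,0,0,0],[0,0,0.001,0,0,0]]'
```

```text
time: 8.15
position: [603.9, 181.7, 213.7]
eef_rot: [-0.0, 1.0, 0.001, 0.0]
ft_force: [-2.4, 0.1, 5.6]
opening: 20.5
grasp_force: 40.1
```

Contact. I'll ease off and open the fingers.

```bash
python3 -m handwheel '[[0,0,-0.0015,0,0,0],[0,0,-0.0015,0,0,0],[0,0,-0.0015,0,0,0]]'
python3 -m handwheel '[[0,0,0,0,0,0],[0,0,0,0,0,0],[0,0,0,0,0,0]]' 0.45
python3 -m handwheel '[[0,0,-0.01,0,0,0],[0,0,-0.025,0,0,0],[0,0,-0.05,0,0,0],[0,0,-0.08,0,0,0],[0,0,-0.08,0,0,0]]'
python3 - <<'E'
from h import *
im,c=snap('wrist','w5.png'); cv2.imwrite('pics/c5.png',cv2.resize(im[60:360,150:470],(640,600)))
print(arm.read_state()['position'],w2pix(c,[607.5,180.5,210]),w2pix(c,[607.5,180.5,230]))
E
```

```text
time: 8.52
position: [604.0, 181.7, 213.8]
eef_rot: [-0.0, 1.0, 0.001, 0.0]
ft_force: [-1.1, -0.7, 1.2]
opening: 20.6
grasp_force: 39.6
time: 8.9
position: [603.8, 181.6, 213.6]
eef_rot: [0.0, 1.0, 0.001, -0.0]
ft_force: [-0.4, 0.1, 0.1]
opening: 38.5
grasp_force: 0.0
time: 9.52
position: [606.3, 182.2, 298.8]
eef_rot: [-0.001, 1.0, 0.001, 0.004]
ft_force: [0.0, 0.3, -0.3]
opening: 38.4
grasp_force: 0.0
[604.97242625 181.91547651 296.34666469] [314.97953386 248.77464321] [315.13033657 257.64272693]
```

View pics/c5.png

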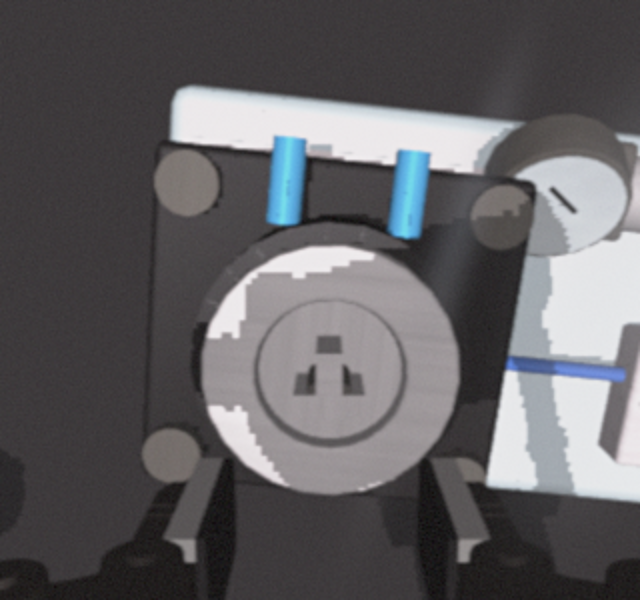

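The coupon stands freely in the middle of the ram: web foot at crop (329,336), bore centre about (330,370). Next is the valve.

```bash
python3 -m handwheel '[[-0.049,0.192,0.05,0,0,-0.95],[-0.049,0.192,0.05,0,0,-0.95],[-0.049,0.192,0.05,0,0,-0.95],[-0.049,0.192,0.05,0,0,-0.95],[-0.049,0.192,0.05,0,0,-0.95]]'
python3 -m handwheel '[[0,0,0,0,0,-0.95],[0,0,0,0,0,-0.95],[0,0,0,0,0,-0.95],[0,0,0,0,0,-0.95],[0,0,0,0,0,-0.95]]'
python3 - <<'E'
from h import *
s=arm.read_state(); print(s['position'],s['joint_positions'],Rt().as_matrix().round(3))
im,c=snap('wrist','w6.png'); print(w2pix(c,[556,-10,142]),w2pix(c,[607.5,180.5,210]))
np.save('c6.npy',c,allow_pickle=True)
E
```

```text
time: 10.2
position: [553.4, -11.9, 241.9]
eef_rot: [-0.001, 0.932, 0.364, -0.002]
ft_force: [-0.2, 0.3, -0.3]
opening: 38.2
grasp_force: 0.0
time: 10.82
position: [555.3, -9.2, 243.6]
eef_rot: [-0.0, 0.735, 0.679, 0.0]
ft_force: [0.8, 0.5, 0.4]
opening: 38.4
grasp_force: 0.0
[555.27929823  -9.23424385 243.56416836] [-9.53267445e-02  1.63232850e-01  1.78704314e+00  5.44529812e-04
  1.19177400e+00 -1.64122974e-02] [[ 0.079  0.997 -0.   ]
 [ 0.997 -0.079  0.001]
 [ 0.001 -0.    -1.   ]]
[314.19042637 244.58713806] [ 412.34801786 -208.69367926]
```

View pics/w6.png

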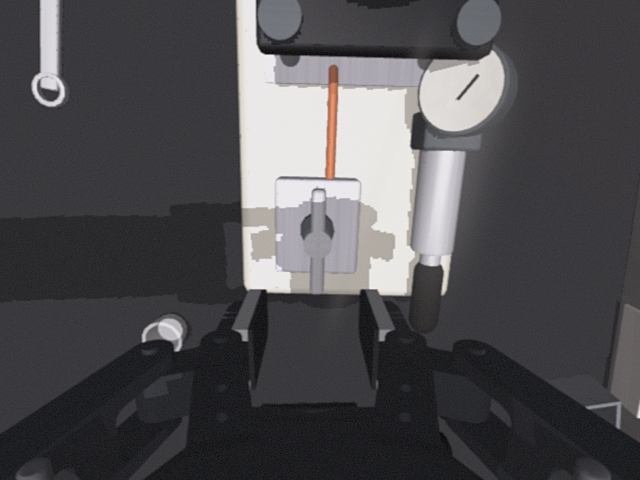

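The bar runs from (319,190) to (317,293) with its hub near (317.5,242), so its centre is about (558.6,-8). I've used all my picture views, so I'll check the hub numerically.

```bash
python3 - <<'E'
import cv2
g=cv2.cvtColor(cv2.imread('pics/w6.png'),cv2.COLOR_BGR2GRAY)
for r in list(range(184,216,8))+list(range(216,264,3))+list(range(268,300,6)): print(r,*g[r,296:342:2])
E
```

```text
184 232 234 233 236 232 234 233 234 234 233 235 234 234 234 233 235 234 235 234 234 234 235 235
192 234 233 235 235 234 233 234 233 146 190 211 202 201 198 156 211 236 233 235 233 233 235 233
200 234 233 234 232 232 232 230 170 166 222 236 231 231 220 172 150 173 164 171 170 163 163 166
208 168 168 169 170 167 166 167 154 124 148 155 153 150 142 121 149 170 167 172 169 165 162 170
216 173 172 169 172 161 106 56 72 125 151 154 150 152 138 115 62 142 171 173 170 163 163 164
219 168 172 171 164 83 69 76 82 125 148 153 152 152 140 115 77 65 107 170 171 164 164 168
222 169 171 164 83 67 75 76 83 129 153 151 150 152 141 118 76 75 69 118 167 169 163 167
225 170 173 131 72 77 76 72 83 126 149 155 152 149 143 116 72 75 68 85 169 168 163 170
228 171 173 131 74 75 74 76 91 130 152 154 149 148 139 116 78 73 73 71 145 167 166 168
231 173 171 135 73 75 81 84 90 130 154 152 150 152 142 116 86 79 74 70 124 163 164 168
234 171 171 123 71 78 87 127 151 156 151 152 150 150 152 156 141 96 76 76 158 166 165 167
237 174 172 170 109 83 147 156 153 154 153 154 153 154 149 155 152 150 102 119 167 162 167 169
[... 621 characters left out ...]
149 148 150 135 142 171 169 170 169 167 165 166 167
261 173 172 169 164 164 165 169 140 133 152 150 148 144 132 143 173 165 176 169 167 163 166 170
268 173 168 172 163 162 164 168 126 136 152 149 149 146 128 149 168 169 170 167 166 165 167 170
274 176 175 177 175 176 178 176 134 133 148 148 148 143 128 152 173 175 173 166 167 169 169 170
280 175 174 173 174 173 173 174 135 136 151 149 148 141 127 159 173 173 171 172 172 170 171 169
286 171 174 172 172 172 172 170 125 140 151 148 146 139 127 164 172 175 172 174 170 172 172 170
292 139 140 142 141 141 143 143 132 133 147 147 143 138 130 147 145 148 150 148 152 149 152 151
298 41 48 44 41 41 42 42 43 41 40 34 47 45 44 45 43 49 53 57 52 61 59 63
```

There is a round hub about 20 mm across on the bar's middle. I'll try the centred pinch first, with the fingertips kept above the stem, and check the opening.

```bash
python3 -m handwheel '[[0.0015,0.003,0.03,0,0,0.025],[0.0015,0.003,0.06,0,0,0.025],[0.0015,0.003,0.085,0,0,0.025],[0.0015,0.003,0.105,0,0,0.025],[0.0015,0.003,0.112,0,0,0.025]]'
python3 -m handwheel '[[0,0,0,0,0,0],[0,0,0,0,0,0],[0,0,0,0,0,0],[0,0,0,0,0,0]]' 0.05 30
```

```text
time: 11.5
position: [557.2, -8.6, 130.3]
eef_rot: [-0.001, 0.741, 0.671, -0.001]
ft_force: [0.6, 0.4, 0.2]
opening: 38.3
grasp_force: 0.0
time: 12.0
position: [558.4, -9.0, 132.7]
eef_rot: [-0.0, 0.74, 0.672, 0.0]
ft_force: [-2.8, 1.4, 3.8]
opening: 9.0
grasp_force: 31.3
```

Opening 9.0 confirms the bar itself is gripped. I'll firm up the grip, turn to about 0.1 rad, and set up ram tracking in the scene camera.

```bash
python3 -m handwheel '[[0,0,0,0,0,0],[0,0,0,0,0,-0.06],[0,0,0,0,0,-0.12],[0,0,0,0,0,-0.12]]' 0.05 60
cat >> h.py <<'E'
def yaw(): 
    m=Rt().as_matrix(); return np.arctan2(m[1,0],m[0,0])
def gray(): return cv2.cvtColor(arm.snapshot('scene'),cv2.COLOR_RGB2GRAY).astype(float)
E
python3 - <<'E'
from h import *
c=arm.get_calibration('scene'); s=arm.read_state(); print(s['time'],yaw(),s['ft_torque'],s['opening'])
for z in(188,204,210,230): print(z,w2pix(c,[607.5,180.5,z]).round(1))
a=np.mean([gray() for _ in range(4)],0); np.save('base.npy',a)
print(a[186:224,370:408:2].astype(int))
E
```

```text
time: 12.5
position: [558.4, -9.0, 132.8]
eef_rot: [-0.0, 0.708, 0.706, 0.0]
ft_force: [-4.4, 1.1, 5.8]
opening: 7.9
grasp_force: 62.3
12.5 1.5684670843026152 [ 0.21731492  0.56975824 -0.11205399] 7.943946793401137
188 [385.9 212.5]
204 [386.5 206.5]
210 [386.7 204.3]
230 [387.4 196.6]
[[ 63  63  62  63  62  62  62  63  62  63  63  63  62  63  62  63  63  63
   63]
 [ 62  62  62  62  62  63  62  62  62  63  63  62  63  63  62  63  63  64
   63]
 [ 62  62  63  62  62  63  63  62  62  62  62  62  62  63  63  63  63  63
   63]
 [ 62  63  63  62  63  62  62  63  62  63  62  63  62  63  63  63  64  62
   62]
 [ 63  62  62  62  62  63  63  63  62  63  62  63  63  64  63  63  61  71
   61]
 [ 62  62  63  63  62  63  63  62  62  63  63  62  63  63  63  63  57 116
   92]
 [ 62  63  63  63  62  63  63  63  61  59  60  63  63  63  63  62  77 118
   98]
 [ 63  62  62  62  63  61  60  59  55  41  49  60  63  63  63  61  99 115
   80]
 [ 63  63  62  60  59  54  50  46  33 238 131  54  61  62  63  58 113 112
   65]
 [ 62  62  59  51  42  62 119 137 229 245 204  39  48  58  61  63 116 104
   62]
 [ 
[... 1565 characters left out ...]
 133 135 135 132 129 132 135 134 134 137  57
   42]
 [ 33  40  54 102 139 137 135 134 137 140 139 136 133 135 135 140  76  45
   37]
 [ 36  34  41  48 106 147 143 137 139 141 142 140 139 140 145  95  45  41
   34]
 [ 36  35  35  34  50  73 108 141 147 151 153 153 153  97  69  49  40  34
   34]
 [ 37  36  36  35  36  41  51  56  71  70  74  78  57  47  41  35  36  34
   30]
 [ 36  35  38  36  35  36  34  36  40  41  43  40  39  35  35  36  36  35
   19]
 [ 37  37  37  37  36  37  38  36  35  35  35  36  38  37  36  36  36  32
  107]
 [ 36  38  37  37  38  38  37  37  37  38  37  38  37  37  37  37  37  28
  206]
 [ 37  37  37  37  38  37  39  38  38  38  38  38  39  36  38  37  37  25
  191]]
```

```bash
cat > chk.py <<'E'
from h import *; import sys
b=np.load('base.npy'); g=gray(); d=abs(g-b); s=arm.read_state()
A=d[190:212,376:400].mean(); B=d[228:285,350:420].mean()
print(f"t={s['time']:.2f} yaw={yaw():.3f} A={A:.2f} B={B:.2f} tz={s['ft_torque'][2]:.2f}")
sys.exit(A>4)
E
M='python3 -m handwheel'; 
python3 chk.py && $M '[[0,0,0,0,0,-0.038],[0,0,0,0,0,-0.038]]' >/dev/null && python3 chk.py && $M '[[0,0,0,0,0,-0.038],[0,0,0,0,0,-0.038]]'>/dev/null && python3 chk.py && $M '[[0,0,0,0,0,-0.038],[0,0,0,0,0,-0.038]]'>/dev/null && python3 chk.py && $M '[[0,0,0,0,0,-0.038],[0,0,0,0,0,-0.038]]'>/dev/null && python3 chk.py
```

```text
t=12.75 yaw=1.568 A=0.53 B=0.64 tz=-0.04False
```

```bash
sed -i 's/sys.exit(A>4)/sys.exit(int(A>4))/' chk.py
M='python3 -m handwheel'; 
python3 chk.py && $M '[[0,0,0,0,0,-0.038],[0,0,0,0,0,-0.038]]' >/dev/null && python3 chk.py && $M '[[0,0,0,0,0,-0.038],[0,0,0,0,0,-0.038]]'>/dev/null && python3 chk.py && $M '[[0,0,0,0,0,-0.038],[0,0,0,0,0,-0.038]]'>/dev/null && python3 chk.py && $M '[[0,0,0,0,0,-0.038],[0,0,0,0,0,-0.038]]'>/dev/null && python3 chk.py
```

```text
t=12.80 yaw=1.568 A=0.59 B=0.63 tz=-0.05
t=13.10 yaw=1.598 A=0.58 B=0.64 tz=-0.11
t=13.40 yaw=1.628 A=0.59 B=0.64 tz=-0.18
t=13.70 yaw=1.657 A=0.57 B=0.64 tz=-0.12
t=14.00 yaw=1.687 A=0.56 B=0.64 tz=-0.12
```

```bash
M='python3 -m handwheel'; 
$M '[[0,0,0,0,0,-0.038],[0,0,0,0,0,-0.038]]' >/dev/null && python3 chk.py && $M '[[0,0,0,0,0,-0.038],[0,0,0,0,0,-0.038]]'>/dev/null && python3 chk.py && $M '[[0,0,0,0,0,-0.038],[0,0,0,0,0,-0.038]]'>/dev/null && python3 chk.py && $M '[[0,0,0,0,0,-0.038],[0,0,0,0,0,-0.038]]'>/dev/null && python3 chk.py && $M '[[0,0,0,0,0,-0.038],[0,0,0,0,0,-0.038]]'>/dev/null && python3 chk.py && $M '[[0,0,0,0,0,-0.038],[0,0,0,0,0,-0.038]]'>/dev/null && python3 chk.py && $M '[[0,0,0,0,0,-0.038],[0,0,0,0,0,-0.038]]'>/dev/null && python3 chk.py; python3 -c "
from h import *; print(arm.read_state())"
```

```text
t=14.30 yaw=1.717 A=0.60 B=0.63 tz=-0.20
t=14.60 yaw=1.747 A=0.57 B=0.64 tz=-0.21
t=14.90 yaw=1.777 A=0.59 B=0.64 tz=-0.20
t=15.20 yaw=1.806 A=0.58 B=0.66 tz=-0.22
t=15.50 yaw=1.836 A=0.54 B=0.64 tz=-0.26
t=15.80 yaw=1.866 A=4.28 B=0.64 tz=-0.24
{'time': 15.8, 'joint_positions': array([-9.44662766e-02,  2.96903269e-01,  1.86821724e+00,  6.81911071e-04,
        9.76850304e-01, -3.90028954e-01]), 'dq': array([ 0.00253764,  0.00103655,  0.00086889, -0.00094904, -0.00170602,
       -0.00022107]), 'effort': array([ -0.39615512, -34.71222639, -24.17501092,  -0.33789187,
        -1.25664834,  -0.23117865]), 'position': array([558.19961523,  -9.01352005, 132.78268782]), 'eef_rot': array([-3.07890272e-04,  5.95435530e-01,  8.03403021e-01,  1.44142658e-04]), 'ft_force': array([-4.58917536,  1.08877398,  5.30304483]), 'ft_torque': array([ 0.20783334,  0.60750602, -0.23510137]), 'grasp_force': 62.38093972206116, 'opening': 7.858690154847383}
```

The ram broke loose near a valve angle of 0.38. I'll open a touch more (+0.02) and track the speed.

```bash
cat > trk.py <<'E'
from h import *
b=np.load('base.npy'); g=gray(); s=arm.read_state()
def edge(a):
    p=a[:,386:388].mean(1); i=next(i for i in range(196,225) if p[i]<150 ); return i-1+(p[i-1]-150)/(p[i-1]-p[i])
try: e=(edge(g)-edge(b))/.38
except Exception as x: e=-1
d=abs(g-b)>25; d[:,:340]=0; d[:,450:]=0; rr=np.where(d.sum(1)>0)[0]
print(f"t={s['time']:.2f} yaw={yaw():.3f} sunk~{e:.1f}mm changed={d.sum()} rows={rr.min() if len(rr) else 0}-{rr.max() if len(rr) else 0} low={d[215:].sum()}")
E
python3 trk.py; python3 -m handwheel '[[0,0,0,0,0,-0.025],[0,0,0,0,0,-0.025]]' >/dev/null; python3 trk.py;  python3 -m handwheel '[[0,0,0,0,0,0],[0,0,0,0,0,0],[0,0,0,0,0,0]]' >/dev/null; python3 trk.py
```

```text
t=15.85 yaw=1.866 sunk~0.9mm changed=35 rows=110-225 low=4
t=16.15 yaw=1.885 sunk~0.9mm changed=40 rows=110-225 low=4
t=16.57 yaw=1.885 sunk~0.9mm changed=39 rows=110-225 low=4
```

```bash
python3 -m handwheel '[[0,0,0,0,0,0],[0,0,0,0,0,0],[0,0,0,0,0,0],[0,0,0,0,0,0]]' >/dev/null; python3 trk.py
```

```text
t=17.12 yaw=1.885 sunk~0.9mm changed=38 rows=110-225 low=4
```

```bash
python3 - <<'E'
from h import *
b=np.load('base.npy'); g=gray(); np.save('g1.npy',g); d=g-b; d[:,:340]=0;d[:,450:]=0
ys,xs=np.where(abs(d)>25)
print([(int(x),int(y),int(d[y,x])) for x,y in zip(xs,ys)])
E
```

```text
[(348, 110, 38), (348, 112, 32), (348, 116, 38), (387, 194, -86), (388, 194, -108), (389, 194, -113), (390, 194, -75), (386, 195, -94), (383, 197, 44), (384, 197, 31), (387, 197, 64), (388, 197, 31), (384, 198, 28), (385, 198, 52), (388, 198, 46), (389, 198, 57), (390, 198, 29), (392, 198, 36), (393, 198, 65), (391, 199, 52), (380, 202, -44), (381, 202, -67), (379, 203, -57), (394, 203, -50), (395, 204, -57), (396, 204, -35), (383, 208, -78), (384, 208, -74), (385, 208, -93), (386, 208, -105), (387, 208, -36), (392, 208, -63), (389, 209, -62), (390, 209, -91), (340, 223, -122), (340, 224, -147), (341, 224, -43), (340, 225, -63)]
```

The ram jumped about 2 mm, then held. I'll keep opening in small steps against a new baseline.

```bash
cp g1.npy base.npy; M='python3 -m handwheel'; python3 chk.py && $M '[[0,0,0,0,0,-0.02],[0,0,0,0,0,-0.02]]' >/dev/null && python3 chk.py && $M '[[0,0,0,0,0,-0.02],[0,0,0,0,0,-0.02]]'>/dev/null && python3 chk.py && $M '[[0,0,0,0,0,-0.02],[0,0,0,0,0,-0.02]]'>/dev/null && python3 chk.py ; python3 -c "
from h import *; s=arm.read_state(); print(s['position'],s['opening'],s['ft_torque'])"
```

```text
t=17.23 yaw=1.885 A=0.72 B=0.73 tz=-0.26
t=17.52 yaw=1.901 A=0.66 B=0.75 tz=-0.26
t=17.82 yaw=1.917 A=0.67 B=0.75 tz=-0.27
t=18.12 yaw=1.932 A=0.87 B=0.72 tz=-0.25
[558.14127408  -9.01755708 132.75690179] 7.856827401486421 [ 0.20123834  0.6640583  -0.24716801]
```

```bash
M='python3 -m handwheel'; $M '[[0,0,0,0,0,-0.02],[0,0,0,0,0,-0.02]]' >/dev/null && python3 chk.py && $M '[[0,0,0,0,0,-0.02],[0,0,0,0,0,-0.02]]'>/dev/null && python3 chk.py && $M '[[0,0,0,0,0,-0.02],[0,0,0,0,0,-0.02]]'>/dev/null && python3 chk.py && $M '[[0,0,0,0,0,-0.02],[0,0,0,0,0,-0.02]]'>/dev/null && python3 chk.py;
```

```text
t=18.43 yaw=1.948 A=0.78 B=0.76 tz=-0.31
t=18.73 yaw=1.964 A=5.21 B=0.72 tz=-0.31
```

```bash
for i in 1 2 3 4; do python3 chk.py; done; python3 -m handwheel '[[0,0,0,0,0,0],[0,0,0,0,0,0]]' >/dev/null; python3 chk.py; python3 - <<'E'
from h import *
b=np.load('base.npy'); g=gray(); np.save('g2.npy',g)
print(b[192:211,387].astype(int),g[192:211,387].astype(int))
E
```

```text
t=18.77 yaw=1.964 A=6.28 B=0.75 tz=-0.30
t=18.82 yaw=1.964 A=6.84 B=0.75 tz=-0.34
t=18.88 yaw=1.964 A=8.28 B=0.75 tz=-0.31
t=18.93 yaw=1.964 A=9.81 B=0.74 tz=-0.32
t=19.23 yaw=1.964 A=13.84 B=0.75 tz=-0.35
[ 61  56  35 231 243 214  89  51  55  71  72  70  86  85 100  97 134 228
 228] [ 62  61  47 131 241 234 235 214  92  64  69  70  86  85 103 102  94 121
 235]
```

It's sinking now. I'll measure the rate.

```bash
cat > rate.py <<'E'
from h import *
def edge(a):
    p=a[:,387:389].mean(1); i=next(i for i in range(197,212) if p[i]<150 ); return i-1+(p[i-1]-150)/(p[i-1]-p[i])
b=np.load('base.npy')
for i in range(4):
    s=arm.read_state(); g=gray()
    print(round(s['time'],2),round((edge(g)-edge(b))/.38+1,2),abs(g-b)[195:215,376:400].mean().round(1),g[198:212,388].astype(int))
E
python3 rate.py; python3 -m handwheel '[[0,0,0,0,0,0],[0,0,0,0,0,0]]' >/dev/null;python3 rate.py
```

```text
19.27 6.25 16.1 [237 242 150 117 122 123 125 125 130 128 124 128 237 234]
19.32 6.67 16.4 [233 242 176 120 121 124 126 125 129 128 123 128 236 234]
19.38 7.62 17.0 [232 239 208 122 120 122 126 125 131 128 123 129 236 233]
19.43 7.81 17.4 [234 238 209 122 118 123 127 125 130 128 123 129 236 234]
19.73 10.4 19.9 [230 231 239 207 122 119 125 125 129 129 123 129 237 234]
19.77 10.45 19.8 [231 233 240 209 122 118 125 125 129 129 125 130 236 234]
19.82 10.98 20.2 [231 233 238 239 126 117 124 125 129 127 124 128 237 234]
19.88 11.55 21.1 [231 233 235 240 151 117 124 126 129 128 123 129 237 234]
```

About 9 mm/s, which is good. I'll hold and keep watching.

```bash
python3 -m handwheel '[[0,0,0,0,0,0],[0,0,0,0,0,0],[0,0,0,0,0,0],[0,0,0,0,0,0]]' >/dev/null;python3 rate.py; python3 -m handwheel '[[0,0,0,0,0,0],[0,0,0,0,0,0],[0,0,0,0,0,0],[0,0,0,0,0,0]]' >/dev/null;python3 rate.py
```

```text
20.43 4.29 23.8 [237 159 236 238 242 208 124 121 128 128 124 128 236 234]
20.48 4.07 24.1 [239 138 229 237 237 242 153 119 127 127 125 128 237 233]
20.52 4.14 23.9 [240 142 206 240 239 242 151 118 127 127 124 129 237 234]
20.57 4.15 24.3 [240 142 205 237 237 246 153 118 127 128 123 129 236 234]
21.12 4.32 25.0 [241 149 131 127 212 241 239 246 155 121 120 128 237 234]
21.18 4.35 25.7 [241 151 133 130 187 240 237 240 212 126 118 128 236 234]
21.23 4.34 25.1 [241 150 132 130 164 243 224 242 214 125 117 126 236 234]
21.27 4.35 25.4 [241 151 132 132 148 244 222 238 244 131 115 128 236 234]
```

```bash
python3 -m handwheel '[[0,0,0,0,0,0],[0,0,0,0,0,0],[0,0,0,0,0,0],[0,0,0,0,0,0],[0,0,0,0,0,0]]' >/dev/null;python3 -m handwheel '[[0,0,0,0,0,0],[0,0,0,0,0,0],[0,0,0,0,0,0],[0,0,0,0,0,0],[0,0,0,0,0,0]]' >/dev/null;python3 -m handwheel '[[0,0,0,0,0,0],[0,0,0,0,0,0],[0,0,0,0,0,0],[0,0,0,0,0,0],[0,0,0,0,0,0]]' >/dev/null; python3 - <<'E'
from h import *
c=arm.get_calibration('top'); b=cv2.imread('pics/top0.png').astype(int)
p=w2pix(c,[607.5,180.5,160]).round().astype(int); print(p)
def t(): return arm.snapshot('top')[:,:,::-1].astype(int)
def sc(): return gray()
A,S=t(),sc(); 
for i in range(10): A2,S2=t(),sc()
r=np.s_[p[1]-20:p[1]+20,p[0]-20:p[0]+20]
print(arm.read_state()['time'],abs(A2-A)[r].mean(),abs(S2-S)[190:215,370:405].mean(),(abs(S2-S)[150:330,330:450]>20).sum())
print(A2[p[1]-14:p[1]+15,p[0]-14:p[0]+15,1])
E
```

```text
[275 201]
24.3 1.2702083333333334 0.6697142857142857 0
[[246 245 245 245 245 245 244 240 225 188 148 125 121 117 119 140 172 226
  240 244 245 245 245 245 245 245 245 226 157]
 [246 246 245 245 245 243 225 175 128 103  90  86  88  90  87  90  98 121
  167 223 243 245 245 245 245 244 245 243 206]
 [246 245 246 245 241 219 151 103  90  86  87  87  92  92  94  97  97  94
   99 140 218 242 245 245 246 245 246 245 241]
 [246 246 245 243 216 147  99  87  87  88  97 114 136 147 156 151 152 138
  117 102 134 216 241 245 245 245 246 244 243]
 [246 245 245 231 168  99  87  86  95 122 156 221 240 241 241 242 241 240
  218 161 121 153 224 243 245 246 246 246 245]
 [245 245 242 198 115  87  87  93 140 219 240 244 246 245 245 246 245 245
  244 240 205 148 180 233 245 245 245 245 245]
 [245 243 224 153  94  87  92 131 216 243 245 245 245 245 245 244 245 245
  246 245 242 219 173 223 244 245 246 245 245]
 [245 241 196 114  83  91 123 171 229 245 245 245 245 245 243 226 231 244
  246 246 245 243 224 228 242 246 245 246 246]
 [244 223 150  90  86 104 162 226 243 245 246 244 245 245 242 205 217 241
  2
[... 1764 characters left out ...]
245 246 245 246 245 245 246 245 245 245 245 245
  245 245 245 245 246 246 242 221 147  82  72]
 [163 224 242 245 245 245 245 245 245 246 245 245 246 245 245 245 245 245
  245 245 245 245 245 241 215 144  95  80  79]
 [103 134 202 235 244 245 245 246 246 246 246 246 246 245 245 245 246 246
  245 245 245 244 239 206 134  89  80  78  63]
 [ 84  87 105 162 223 238 243 244 245 245 245 245 245 246 246 245 246 245
  245 243 239 221 165 105  84  85  80  64  39]
 [ 72  84  86  96 115 152 209 235 240 242 244 244 246 245 244 244 241 241
  237 211 154 110  85  75  82  82  66  36  22]
 [ 68  73  79  92  91  92 106 133 165 191 215 227 236 238 228 209 185 160
  133 109  83  78  82  82  79  57  37  25  26]]
```

The ram is stationary at the bottom and the T outline is visible standing centred (top ~(273,208)). I'll turn back most of the way, then go in small steps while watching the torque.

```bash
cat > tq.py <<'E'
from h import *; import sys
s=arm.read_state(); tz=s['ft_torque'][2]
print(f"t={s['time']:.2f} yaw={yaw():.3f} tz={tz:.3f} j6={s['effort'][5]:.3f} open={s['opening']:.1f}"); sys.exit(int(tz>0.45))
E
M='python3 -m handwheel'; $M '[[0,0,0,0,0,0],[0,0,0,0,0,0],[0,0,0,0,0,0],[0,0,0,0,0,0],[0,0,0,0,0,0]]'>/dev/null; $M '[[0,0,0,0,0,0.1],[0,0,0,0,0,0.2],[0,0,0,0,0,0.2]]'>/dev/null; python3 tq.py; $M '[[0,0,0,0,0,0.1],[0,0,0,0,0,0.2],[0,0,0,0,0,0.2]]'>/dev/null; python3 tq.py;  $M '[[0,0,0,0,0,0.05],[0,0,0,0,0,0.1],[0,0,0,0,0,0.1]]'>/dev/null; python3 tq.py
```

```text
t=25.30 yaw=1.807 tz=-0.139 j6=-0.034 open=8.2
t=25.68 yaw=1.651 tz=-0.084 j6=0.013 open=8.2
t=26.05 yaw=1.573 tz=0.117 j6=0.125 open=7.9
```

```bash
M='python3 -m handwheel'; $M '[[0,0,0,0,0,0.06],[0,0,0,0,0,0.06]]'>/dev/null; python3 tq.py && $M '[[0,0,0,0,0,0.06],[0,0,0,0,0,0.06]]'>/dev/null && python3 tq.py && $M '[[0,0,0,0,0,0.06],[0,0,0,0,0,0.06]]'>/dev/null && python3 tq.py && $M '[[0,0,0,0,0,0.06],[0,0,0,0,0,0.06]]'>/dev/null && python3 tq.py && $M '[[0,0,0,0,0,0.06],[0,0,0,0,0,0.06]]'>/dev/null && python3 tq.py && $M '[[0,0,0,0,0,0.06],[0,0,0,0,0,0.06]]'>/dev/null && python3 tq.py
python3 - <<'E'
from h import *
im,c=snap('wrist','w7.png'); g=cv2.cvtColor(im,cv2.COLOR_RGB2GRAY)
for p in ([0,0],):
  print(w2pix(c,[558.4,-9,142]), w2pix(c,[558.4+38*.098,-9+38*.995,142]))
E
```

```text
t=26.30 yaw=1.526 tz=0.030 j6=0.127 open=7.8
t=26.55 yaw=1.479 tz=0.081 j6=0.141 open=7.8
t=26.80 yaw=1.432 tz=0.211 j6=0.272 open=7.7
t=27.05 yaw=1.387 tz=0.608 j6=0.646 open=8.1
[312.77459301 316.55701167] [303.96845901 224.09437978]
```

Torque has risen to about 0.6 N m, so the valve is snug on its seat. I'll confirm and release.

```bash
M='python3 -m handwheel'; $M '[[0,0,0,0,0,0],[0,0,0,0,0,0]]'; python3 tq.py; python3 -c "
from h import *
snap('wrist','w8.png')"; $M '[[0,0,0,0,0,0],[0,0,0,0,0,0],[0,0,0,0,0,0]]' 0.45; python3 -c "
from h import *
snap('wrist','w9.png')
a,b=[cv2.imread('pics/w%d.png'%i,0).astype(int) for i in(8,9)]
u,v=303,222
for r in (235,245,255): print(r,a[r,285:335:2],b[r,285:335:2])"
```

```text
time: 27.35
position: [558.5, -9.0, 132.8]
eef_rot: [0.0, 0.769, 0.639, -0.0]
ft_force: [-3.8, 1.0, 5.8]
opening: 7.6
grasp_force: 62.7
t=27.35 yaw=1.387 tz=0.550 j6=0.593 open=7.6
time: 27.78
position: [558.6, -9.4, 131.8]
eef_rot: [0.0, 0.77, 0.638, 0.0]
ft_force: [0.2, -0.2, 0.0]
opening: 38.4
grasp_force: 0.0
235 [168 168 168 166 164 168 143 118 138 147 153 151 151 152 149 150 143 133
 119 129 169 170 165 167 170] [166 169 165 166 165 128 124 139 151 149 149 148 151 149 148 140 132 115
 139 170 168 168 165 169 169]
245 [168 169 167 163 164 164 147 117 132 147 153 154 146 150 149 149 144 133
 124 118 167 171 165 165 172] [170 168 165 164 165 139 119 135 148 152 151 147 148 150 152 141 135 122
 118 166 166 167 165 168 170]
255 [169 170 167 166 166 166 146 110 131 141 150 153 152 148 148 148 149 138
 128  91  43  95 166 167 170] [167 169 168 163 165 163 111 131 143 151 152 150 151 150 149 142 137 124
  93  47  42 110 163 166 167]
```

Released. I'll lift straight up to the earlier viewing pose and compare the bar's angle with the first picture.

```bash
M='python3 -m handwheel'; $M '[[0,0,-0.015,0,0,0],[0,0,-0.05,0,0,0],[-0.0015,-0.003,-0.09,0,0,-0.134],[-0.0015,-0.003,-0.112,0,0,-0.134],[-0.0015,-0.003,-0.112,0,0,-0.134]]'; $M '[[0,0,0,0,0,0],[0,0,0,0,0,0],[0,0,0,0,0,0]]' >/dev/null; python3 - <<'E'
from h import *
print(yaw(),arm.read_state()['position'])
im,c=snap('wrist','w10.png')
def ang(f):
    g=cv2.imread('pics/'+f,0).astype(float); pts=[]
    for r in list(range(212,230))+list(range(260,288)):
        w=g[r,300:336]; d=np.abs(np.diff(w)); 
        # dark-ish bar right shade line & left: centroid of core 140..160 pixels between shade lines
        dk=np.where((w>100)&(w<146))[0]; dk=dk[(dk>8)&(dk<28)]
        if len(dk)>2: pts.append((r,(dk.min()+dk.max())/2))
    p=np.array(pts); k=np.polyfit(p[:,0],p[:,1],1); res=p[:,1]-np.polyval(k,p[:,0]); p=p[abs(res)<1]; k=np.polyfit(p[:,0],p[:,1],1)
    return k,len(p)
def press(f):  # right edge of the valve block / left edge of base as reference
    g=cv2.imread('pics/'+f,0).astype(float); pts=[]
    for r in range(20,280):
        d=np.diff(g[r,225:265]); i=d.argmax()
        if d[i]>40: pts.append((r,225+i+.5))
    p=np.array(pts)
    for _ in range(3):
        k=np.polyfit(p[:,0],p[:,1],1); p=p[abs(p[:,1]-np.polyval(k,p[:,0]))<1.5]
    return k,len(p)
for f in('w6.png','w10.png'): print(f,ang(f),press(f))
E
```

```text
time: 28.45
position: [557.2, -10.3, 247.4]
eef_rot: [0.003, 0.735, 0.678, 0.002]
ft_force: [1.0, 0.3, -0.1]
opening: 38.4
grasp_force: 0.0
1.4894023468343882 [554.34253506 -10.02477857 242.51971834]
w6.png (array([-1.76600023e-02,  2.15007988e+01]), 45) (array([2.70651024e-02, 2.35490102e+02]), 252)
w10.png (array([-0.06437197, 34.43765618]), 43) (array([2.92571009e-02, 2.36233116e+02]), 253)
```

The bar now sits 0.049 rad clockwise of where it started (0 to 0.03), so the valve is between about -0.05 and -0.02, which is snug. Handing in.

```bash
python3 -c "
from cell import arm
print(arm.sign_off())"
```

```text
the job is handed in; nothing more can be done
None
```

Job handed in at about 29 s of the 72 s allowed: the coupon stands on the fully lowered ram, the valve measures about -0.05 to -0.02 rad (snug on its seat), and the gripper is clear of everything; no verdict came back.

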